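# Heavy side down on the roller stand

## Task

One side of the sealed aluminium drum on the bearing stand is heavier inside, and nothing outside shows which; the stiff bearing seals keep it wherever it is left. Turn the drum by its knobs to feel where the heavy side is, bring that side straight down, and finish with the gripper closed on a knob, holding the drum still and not letting go, so that a colleague can mark its top. Leave the steel block, the square tube and the spanner where they lie.

Things in the scene. Friction and masses are not known exactly. Their poses are not given: they have to be found in the camera images.
- axle (a point): Centre of the drum on its axle, 150 mm above the bench. Axes: y along the level axle, z up, x level across it. The drum is an aluminium disc of radius 75 mm, 36 mm thick (along y). Six steel spokes (10 mm thick) stand out of its rim every 60 degrees, each ending in a black ball knob of 24 mm diameter whose centre is 110 mm from the axle. A knob near the top can be pushed sideways or gripped from above.
- stand: Bearing stand fixed to the bench, does not move; origin on the bench under the axle, same axes as axle. Foot plate 150 x 230 x 12 mm; two uprights with bearing blocks 62 mm wide (along x), tops 172 mm above the bench, leave 59 mm free beside each face of the drum.
- knob0 (a point): Centre of the one ball knob that has a black dash across the rim at its foot and a black dot on each face below it. It turns with the drum. The marks serve only for counting turns: the heavy side lies at a different, unknown angle from them every time, and stays there. Pushed fast, the drum runs on a few mm ahead of the finger; pushed slowly (10 mm/s) the push can be felt.
- drum (a joint): Angle of the drum about +y of axle, in rad, no limits; 0: knob0 at the top; growing: the top goes to +x. The seals drag with about 0.5 N m either way, the heavy side pulls with 0.3 to 0.42 N m at most, so the drum never rolls by itself. Turning so that the heavy side sinks takes less than the drag, raising it takes more; at the very bottom and top both ways feel the same.
- block_center (a point): Centre of a bystander: dark steel block 60 x 90 x 45 mm.
- tube_center (a point): Centre of a bystander: offcut of square steel tube 50 x 50 mm, 130 mm long (along its x).
- spanner_grip (a point): Handle of a bystander: spanner 180 mm long, lying flat.

How it is judged:
By the outcome, as a careful person would: the job done as asked, in the order asked, and still so for the second after the job is handed in, while the arm keeps its last pose, push and grip.
It also fails if it takes over 72 s, if anything falls off the work surface, if the arm or the gripper's body presses on something with over 40 N, if the wrist force passes 120 N, or if a joint passes its speed limit or range.

## Robot

A 6-joint arm with a two-finger parallel gripper is mounted at the origin on the work surface. World frame = base frame: x ahead of the robot, y to its left, z up, the work surface at z = 0. Lengths are in m, angles in degrees, forces in N, time in s.
With the tool pointing down it reaches from about 0.375 to 0.75 m from the base axis. Payload 9 kg.
Tool frame: the origin (TCP) lies where the fingers leave the gripper's body, on its centre line; the fingertips stand 73 mm ahead of it and the grasp point (between the pads) lies 54 mm ahead of it (robot.tip_reach is the distance from the TCP to the fingertips, in m); z points along the fingers, y is the line along which they close (so a half turn about z gives the same grasp; the last joint's range is limited). The gripper opens to 85 mm and grips with 20 to 120 N. Pads are 22 mm wide; open, the fingers measure 114 mm over their backs; the gripper's body (76 mm by 85 mm) begins 54 mm behind the grasp point. The pads swing forward as they close: fully open they stand 13 mm farther back than shut.
Start: joints at [60.522, 5.964, 5.575, 89.605, 0, 77.527], TCP at [0.175, 0.574, 0.304] pointing down, gripper open.
Joint ranges: [-171.21, 171.21], [-48.23, 106.86], [-62.78, 66.21], [-105.2, 120.99], [-86.42, 89.51], [-180, 180]. Speed limits (degrees/s): [127.2, 127.2, 147.25, 180, 180, 180].

## Interface

Orientations are given as [roll, pitch, yaw] about the fixed x, y, z axes, in that order (R = Rz(yaw) Ry(pitch) Rx(roll)).
In Python, from plant import robot gives the robot as it stands. Calls block until the motion is done:
- robot.move_pose(position, orientation): joint-space move of the TCP to a pose.
- robot.line_to(position, vel=0.15, rotation=None, guard=None): straight line of the TCP; rotation=None keeps the orientation; vel is the mean speed in m/s. With guard (N) it stops when the force on the tool has changed by that much, and returns True; else False.
- robot.goto_joints(angles): joint-space move.
- robot.set_gripper(opening): finger opening in m; the grip force is fixed at half the most; returns when the fingers have stopped.
- robot.pause(seconds).
- robot.ik(position, orientation): joint angles nearest the present ones, or None.
- robot.observe(): the state.
- robot.grab_frame(name): name is "scene" or "top"; returns the picture (420x560x3 uint8, blue, green, red); there is no depth.
- robot.get_calibration(name): a dict with "vertical_fov" (degrees; the focal length in pixels is half the picture's height over the tangent of half this angle, whatever the lens; pixels are square), "cx", "cy" (the principal point, pixels), "rvec" (rotation vector, rad) and "tvec" (3), from world to camera coordinates, as OpenCV has them. Camera axes: x right, y down, z forward; pixel columns grow to the right and rows downward; lengths in m; the calibration is good to about 2 mm. A picture is of the moment at which its call begins. get_calibration takes no time and is no camera call.
A pose or a line that the arm cannot do raises robot.IKError and nothing moves.
- robot.job_done(): hands the job in; it is judged then, once.
The state is a dict: "time": time; "q": joint angles; "qvel": joint speeds; "joint_torque": joint torques, N m; "tool_pos": TCP position; "tcp_rot": TCP orientation; "ft_force": force on the tool from outside, world axes, zero at the start; "torque": the same for the moment, N m; "gripper_width": finger opening in m; "gripper_force": force on a finger pad.
Only numpy, scipy, OpenCV 4.12 (cv2) and the standard library are available. Lean on these libraries where they do the work, as an engineer would, in place of code of your own. Each camera call takes 0.05 s, during which the arm holds its last target. There are 200 camera calls.

## Working session

There is one attempt and no reset: what is moved stays moved. The work goes in short steps, each a Python script; the robot and the scene stay as the last script left them, time stands still between calls to the robot, and variables do not carry over. Pictures are saved under pics/ and viewed, at most 10 in all, crops included, and the job is handed in when it is done.

```bash
ls; mkdir -p pics
python3 - <<'E'
from plant import robot
import cv2
for n in("scene","top"):
    cv2.imwrite(f"pics/{n}0.png",robot.grab_frame(n)); print(robot.get_calibration(n))
print(robot.observe())
E
```

```text
pics
{'vertical_fov': 46.76767163661925, 'cx': 281.90430869785445, 'cy': 210.4380878678297, 'rvec': array([ 1.54296754,  2.21183008, -0.7381063 ]), 'tvec': array([ 0.15955052, -0.37794529,  1.78042357])}
{'vertical_fov': 51.59098048255551, 'cx': 277.60633218555574, 'cy': 216.16623137806144, 'rvec': array([ 2.11276792, -2.12097002,  0.21431981]), 'tvec': array([0.03875395, 0.61443498, 1.0666002 ])}
{'time': 0.1, 'q': array([ 6.05222523e+01,  5.99341926e+00,  5.53119050e+00,  8.96033725e+01,
       -5.35542525e-04,  7.75269105e+01]), 'qvel': array([ 0.02366046, -0.00817381,  0.1471309 ,  0.0608866 , -0.01616871,
       -0.01535291]), 'joint_torque': array([ 6.46601839e-03, -5.58203423e+01,  5.04725325e+01,  1.28124942e-02,
       -1.84436003e-04,  9.13641429e-07]), 'tool_pos': array([0.17535586, 0.57358597, 0.30321508]), 'tcp_rot': array([-1.79935831e+02, -1.36457138e-02,  1.62995334e+02]), 'ft_force': array([-0.4357545 ,  0.52697671, -0.13436957]), 'torque': array([-0.00727528,  0.0220964 ,  0.0567413 ]), 'gripper_force': 0.0, 'gripper_width': 0.08540326272705222}
```

View pics/scene0.png

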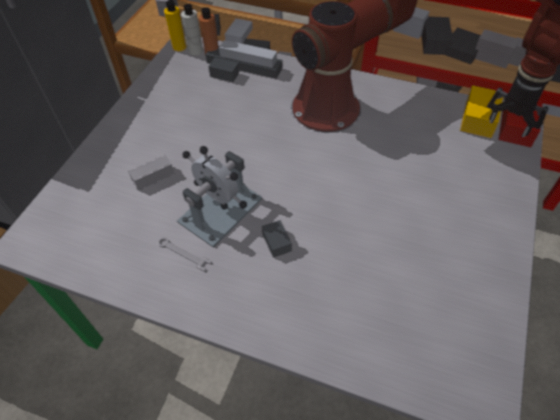

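View pics/top0.png

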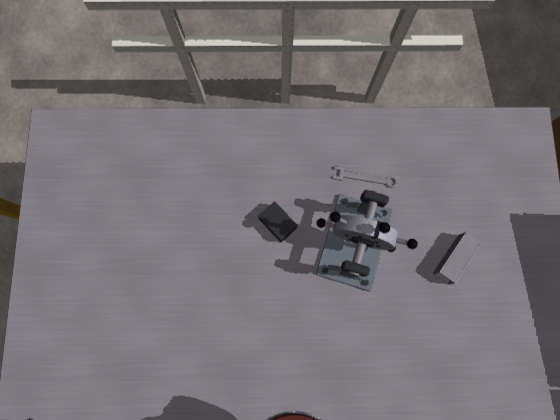

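The scene view shows the stand at about (220,195). In the top view it is at about (360,235), with knobs at (321,222), (335,216), (385,228) and (412,244). I'll enlarge both.

Run:
```python
import cv2,numpy as np
a=cv2.imread("pics/top0.png")[170:310,250:490]
b=cv2.imread("pics/scene0.png")[130:260,120:320]
a=cv2.resize(a,(780,455),interpolation=2)
b=cv2.resize(b,(800,520),interpolation=2)
cv2.imwrite("pics/a.png",a);cv2.imwrite("pics/b.png",b)
```

```text
(no output)
```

View pics/a.png

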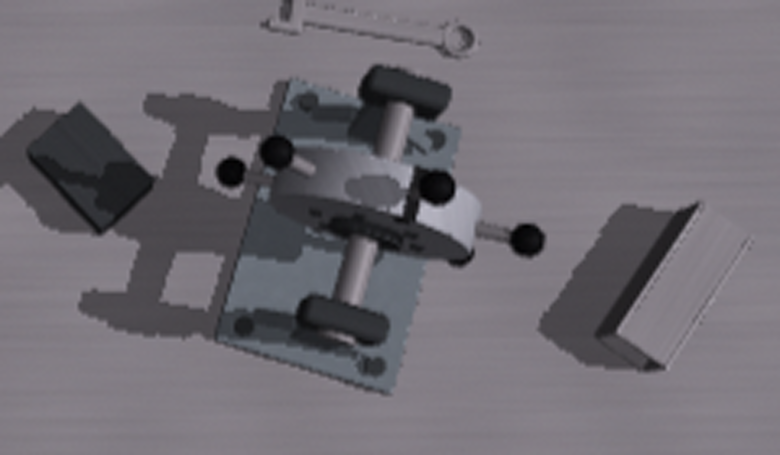

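View pics/b.png

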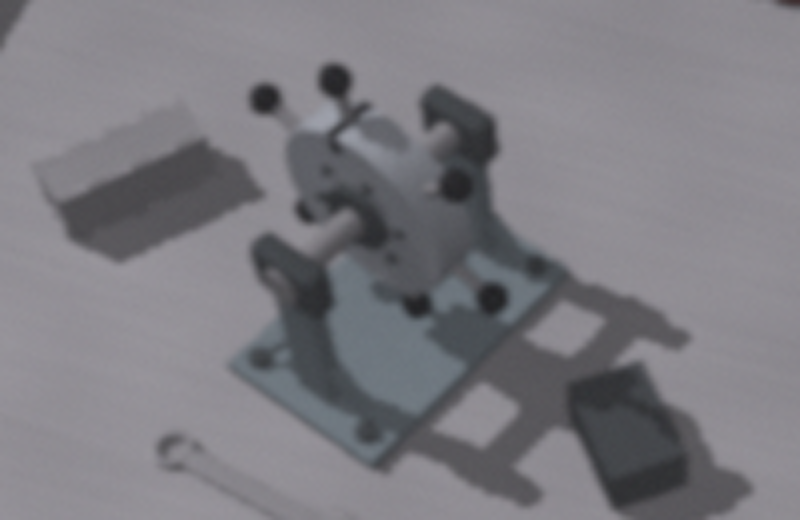

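The crops show the dash at the foot of the knob at about (335,80) in the scene crop and (437,187) in the top crop, so that one is knob0. Three other knobs are visible in both views. I'll triangulate them and fit the axle.

```bash
cat > h.py <<'E'
import cv2,numpy as np
from scipy.optimize import least_squares
from plant import robot
def cam(n):
    c=robot.get_calibration(n); f=210/np.tan(np.radians(c["vertical_fov"]/2))
    K=np.array([[f,0,c["cx"]],[0,f,c["cy"]],[0,0,1]])
    return K@np.c_[cv2.Rodrigues(c["rvec"])[0],c["tvec"]]
def blob(img,p,r=5):
    g=img.max(2).astype(float); u,v=np.round(p).astype(int)
    V,U=np.mgrid[v-r:v+r+1,u-r:u+r+1]; w=np.clip(60-g[V,U],0,None)
    return np.array([(U*w).sum(),(V*w).sum()])/w.sum()
def tri(pt,ps):
    X=cv2.triangulatePoints(cam("top"),cam("scene"),np.array(pt,float).T,np.array(ps,float).T)
    return (X[:3]/X[3]).T
E
python3 - <<'E'
from h import *
T=cv2.imread("pics/top0.png");S=cv2.imread("pics/scene0.png")
t=np.array([(437,187),(527,240),(277,152),(230,172)])/3.25+(250,170)
s=np.array([(335,80),(264,98),(455,184),(490,298)])/4+(120,130)
t2=[blob(T,p) for p in t]; s2=[blob(S,p,4) for p in s]
print(np.round(t2-t,1),np.round(s2-s,1))
X=tri(t2,s2);print(X.round(4))
k=np.radians([0,60,-60,-120])
def res(p):
    cx,cy,yaw,th=p; a=th+k   # rotate so that growing -> +x axis (yaw)
    return (np.c_[cx+.11*np.sin(a)*np.cos(yaw),cy+.11*np.sin(a)*np.sin(yaw),.15+.11*np.cos(a)]-X).ravel()
r=least_squares(res,[.5,-.15,-1.8,.3]);print(r.x,np.degrees(r.x[2:]));print((r.fun.reshape(-1,3)*1e3).round(1))
print(robot.observe()["time"])
E
```

```text
[[-0.9 -0.5]
 [-0.7 -0.5]
 [-0.6 -0.3]
 [-0.  -0.4]] [[-0.3  0. ]
 [-0.  -0.2]
 [ 0.2  0.1]
 [ 0.1 -0.2]]
[[ 0.5504 -0.1879  0.2554]
 [ 0.5251 -0.2677  0.1837]
 [ 0.5808 -0.0886  0.2199]
 [ 0.5878 -0.0692  0.1116]]
[ 0.5562926  -0.16840615 -1.87451345  0.18619762] [-107.40170923   10.66833782]
[[-0.2  0.1  2.7]
 [ 0.2  0.3  2.7]
 [ 0.5 -0.2  1.8]
 [-0.4 -0.1  2. ]]
0.1
```

```bash
cat >> h.py <<'E'
C=np.array([.5563,-.1684,.15]); YAW=np.radians(-107.4); U=np.array([np.cos(YAW),np.sin(YAW),0]); A=np.cross([0,0,1],U)
ORI=[180,0,72.6]; Z=np.array([0,0,1.])
def tcp(a,dz=.0,r=.11): a=np.radians(a); return C+r*(np.sin(a)*U+np.cos(a)*Z)+(.054+dz)*Z
def ang(o): d=np.array(o["tool_pos"])-.054*Z-C; return np.degrees(np.arctan2(d@U,d@Z))
def sweep(a0,a1,vel,n,log=None):
    for a in np.linspace(a0,a1,n+1)[1:]:
        robot.line_to(tcp(a),vel=vel)
        if log is not None:
            o=robot.observe(); log.append([o["time"],a,np.sign(a1-a0),*o["tool_pos"],*o["ft_force"],*o["torque"]])
E
python3 - <<'E'
from h import *
robot.move_pose(tcp(10.7,.06),ORI)
robot.line_to(tcp(10.7),vel=.1)
o=robot.observe(); print(o["time"],o["q"].round(1),ang(o),o["ft_force"],o["torque"])
robot.set_gripper(0)
o=robot.observe(); print(o["time"],o["gripper_width"],o["gripper_force"],ang(o),o["ft_force"],o["torque"])
print([robot.ik(tcp(a),ORI) is not None for a in (-55,-45,45,55)])
cv2.imwrite("pics/c.png",cv2.resize(robot.grab_frame("scene")[110:240,120:320],(800,520),interpolation=2))
E
```

```text
3.8417 [-31.7   2.8   3.2  90.3  -0.   75.7] 10.621850982360659 [ 0.64846953 -0.55390379  0.74090219] [ 0.07232652 -0.00635744 -0.00374159]
4.4667 0.020860508796464672 58.510631918907166 10.68967005864589 [0.06066085 0.37750846 3.87612367] [-0.10415742 -0.03817253  0.03558033]
[True, True, True, True]
```

View pics/c.png

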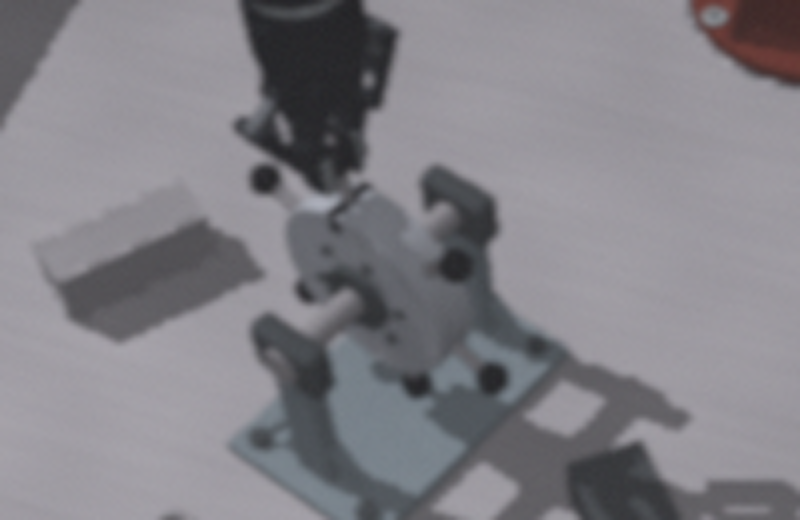

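Knob0 is gripped, at about (335,170) in the crop. Next is the feeling sweep, both ways.

```bash
cat >> h.py <<'E'
def analyse(L):
    L=np.array(L); P=L[:,3:6];F=L[:,6:9];M=L[:,9:12]
    d=P-.054*Z-C; a=np.degrees(np.arctan2(d@U,d@Z))
    # torque applied to the drum about its axle: minus the force on the tool
    tq1=-np.cross(P-.054*Z-C,F)@A
    tq2=-(np.cross(P-C,F)+M)@A
    return a,tq1,tq2,L[:,2]
E
python3 - <<'E'
from h import *
L=[]
try:
    sweep(10.7,45,.03,7,L); sweep(45,-45,.03,18,L); sweep(-45,0,.03,9,L)
finally: np.save("L1.npy",L)
a,t1,t2,s=analyse(L)
for r in zip(a.round(1),t1.round(3),t2.round(3),s,np.array(L)[:,6:9].round(1),np.array(L)[:,9:12].round(2)): print(*r)
o=robot.observe();print(o["time"],o["gripper_width"])
E
```

```text
15.8 -0.151 -0.027 1.0 [ 0.4 -2.6  3.2] [-0.3  -0.14  0.08]
20.5 0.003 -0.027 1.0 [ 0.7 -2.6  6. ] [-0.16 -0.21  0.07]
25.4 -0.049 0.001 1.0 [ 1.4 -3.   4.1] [-0.3  -0.35  0.07]
30.4 -0.034 0.148 1.0 [ 0.8 -2.9  3.7] [-0.49 -0.5   0.1 ]
35.3 -0.16 0.092 1.0 [ 1.3 -4.3  2.8] [-0.67 -0.62  0.19]
40.2 -0.159 0.237 1.0 [ 1.  -4.6  2.7] [-0.82 -0.55  0.26]
45.1 -0.052 0.498 1.0 [ 1.5 -6.   4.6] [-0.91 -0.09 -0.24]
40.1 -0.221 0.397 -1.0 [ 1.8 -6.4  3.5] [-1.02 -0.19 -0.29]
35.3 -0.245 0.649 -1.0 [ 2.4 -6.2  3.5] [-1.33 -0.33 -0.34]
30.4 -0.563 0.574 -1.0 [ 2.  -7.3  0.7] [-1.67 -0.38 -0.33]
25.4 -0.543 0.236 -1.0 [ 5.  -6.1 -2.4] [-1.3  -0.76 -0.32]
20.4 -0.702 0.143 -1.0 [ 5.2 -7.1 -4.3] [-1.47 -0.92 -0.1 ]
15.3 -0.647 -0.157 -1.0 [ 6.5 -6.6 -6.7] [-1.16 -1.27 -0.68]
10.3 -0.441 0.268 -1.0 [ 7.8 -5.5 -6.7] [-1.32 -1.3  -0.6 ]
5.3 -0.564 0.237 -1.0 [ 7.  -6.9 -7.9] [-1.48 -1.23 -0.46]
0.3 -0.577 0.253 -1.0 [ 6.2 -7.5 -7.2] [-1.57 -1.26 -0.4 ]
-5.2 -0.08 -0.125 -1.0 [-1.  -0.5 -0.2] [0.01 0.01 0.03]
-10.1 0.004 0.023 -1.0 [-1.   0.3 -0.5] [-0.02  0.01  0.04]
-15.1 -0.078 -0.057 -1.0 [ 0.  
[... 250 characters left out ...]
0.2] [-0.02 -0.    0.02]
-39.6 -0.614 0.349 -1.0 [-1.3 -7.2  0. ] [-1.36  0.21  0.01]
-44.5 -0.723 0.994 -1.0 [-2.5 -9.8 -0.8] [-2.18  0.61 -0.02]
-40.0 0.015 0.07 1.0 [-0.5  0.4  0.1] [-0.05 -0.02 -0.  ]
-34.9 0.05 0.072 1.0 [-1.1  0.9 -0. ] [ 0.01  0.02 -0.  ]
-29.9 -0.004 -0.021 1.0 [ 0.3 -0.3 -0.2] [0.01 0.   0.  ]
-24.9 0.075 0.101 1.0 [ 0.5  0.6 -0.1] [0.01 0.   0.04]
-19.9 0.06 0.102 1.0 [ 0.5  0.3 -0.3] [-0.02 -0.01 -0.07]
-14.9 -0.012 -0.059 1.0 [ 0.1 -0.3 -0.5] [0.04 0.01 0.04]
-9.9 -0.055 -0.061 1.0 [-0.8 -0.2  0.7] [-0.01  0.   -0.01]
-4.8 0.084 0.131 1.0 [ 0.1  0.7 -0.5] [-0.02 -0.03  0.01]
0.2 -0.016 0.002 1.0 [ 0.3 -0.3  0.7] [-0.04 -0.03 -0.03]
20.3833 -0.00012947397010536896
```

Run:
```python
from h import *
S=robot.grab_frame("scene");T=robot.grab_frame("top")
cv2.imwrite("pics/S1.png",S);cv2.imwrite("pics/T1.png",T)
cv2.imwrite("pics/d.png",np.vstack([cv2.resize(S[120:220,130:330],(600,300),interpolation=2),cv2.resize(T[185:285,270:470],(600,300),interpolation=2)]))
```

```text
(no output)
```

View pics/d.png

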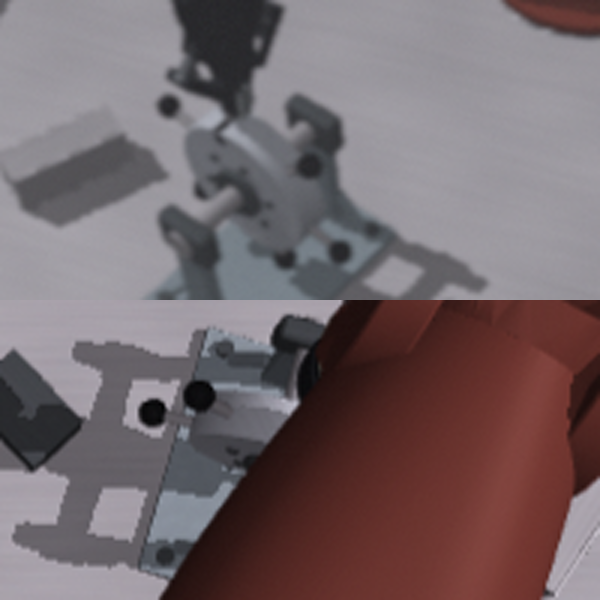

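The knob slipped through the grip during the sweep, and the drum is back at about 10–12°. Readings from a held grip are also ambiguous because of stiction. I'll push knob0 slowly one-sidedly with closed fingers, first one way and then the other.

```bash
cat >> h.py <<'E'
OFF=.023
def ptcp(k,side,dz=.015): return tcp(k,dz)+side*OFF*U   # side=-1: finger on the -u side, pushing +u
def push(k0,k1,vel,n,log):
    s=np.sign(k1-k0)
    for k in np.linspace(k0,k1,n+1)[1:]:
        robot.line_to(ptcp(k,-s),vel=vel); o=robot.observe()
        p=o["tool_pos"]; F=o["ft_force"]; ku=(p-C)@U+s*OFF; kk=np.arcsin(np.clip(ku/.11,-1,1))
        rc=.11*(np.sin(kk)*U+np.cos(kk)*Z)-s*.012*U
        log.append([o["time"],s,np.degrees(kk),-np.cross(rc,F)@A,*F])
E
python3 - <<'E'
from h import *
L=[]
robot.line_to(ptcp(8,-1),vel=.06)
try: push(8,40,.013,16,L)
finally: np.save("P1.npy",L)
L=np.array(L);print(L[:,[0,2,3]].round(3));print((L[:,4:7]@np.c_[U,A,Z]).round(1))
E
```

```text
[[ 2.1342e+01  1.0085e+01  1.2600e-01]
 [ 2.1783e+01  1.2047e+01 -1.6000e-02]
 [ 2.2225e+01  1.4066e+01  2.0000e-03]
 [ 2.2667e+01  1.6100e+01 -6.0000e-02]
 [ 2.3108e+01  1.8090e+01  7.3000e-02]
 [ 2.3550e+01  2.0095e+01  4.7000e-02]
 [ 2.3992e+01  2.2090e+01  2.4000e-02]
 [ 2.4433e+01  2.4095e+01  3.9000e-02]
 [ 2.4875e+01  2.6079e+01 -9.0000e-03]
 [ 2.5317e+01  2.8089e+01 -8.7000e-02]
 [ 2.5758e+01  3.0109e+01  8.4000e-02]
 [ 2.6200e+01  3.2107e+01 -2.0000e-02]
 [ 2.6642e+01  3.4090e+01 -3.4000e-02]
 [ 2.7083e+01  3.6082e+01  5.0000e-02]
 [ 2.7525e+01  3.8088e+01 -5.0000e-03]
 [ 2.7967e+01  4.0088e+01  3.0000e-03]]
[[-1.2  0.2  0.1]
 [ 0.1  0.5 -0.2]
 [ 0.  -0.3  0.3]
 [ 0.6  0.5  0.2]
 [-0.5 -0.5  0.9]
 [-0.4 -0.6  0.3]
 [-0.5  0.5 -0.8]
 [-0.1  0.6  0.7]
 [ 0.   0.1 -0.2]
 [ 0.8  1.4 -0.3]
 [-1.1 -0.1 -0.6]
 [-0.  -0.1 -0.4]
 [ 0.3  0.5 -0.1]
 [-0.5  0.1  0.1]
 [ 0.1  0.2  0.1]
 [-0.1 -0.2 -0. ]]
```

Run:
```python
from h import *
S=robot.grab_frame("scene");T=robot.grab_frame("top")
cv2.imwrite("pics/S2.png",S);cv2.imwrite("pics/T2.png",T)
cv2.imwrite("pics/e.png",np.hstack([cv2.resize(S[125:225,160:260],(400,400),interpolation=2),cv2.resize(T[185:285,300:400],(400,400),interpolation=2)]))
def pr(n,X): x=cam(n)@np.r_[X,1]; return x[:2]/x[2]
for k in range(-120,121,15): print(k,pr("scene",tcp(k)-.0563*Z).round(1),pr("top",tcp(k)-.0563*Z).round(1))
```

```text
-120 [240.6 206.7] [323.  225.2]
-105 [242.8 202.9] [319.8 221.9]
-90 [243.  197.4] [319.4 219.3]
-75 [241.2 190.4] [322.1 217.4]
-60 [237.3 182.3] [328.  216.5]
-45 [231.6 173.8] [336.8 216.7]
-30 [224.5 165.6] [348.  218.2]
-15 [216.7 158.4] [360.8 220.8]
0 [208.6 152.7] [374.  224.3]
15 [201.1 149. ] [386.6 228.5]
30 [194.7 147.5] [397.2 233. ]
45 [189.8 148.3] [405.2 237.3]
60 [186.8 151.1] [409.8 241.1]
75 [185.6 155.8] [411.  244.2]
90 [186.4 161.8] [408.9 246.3]
105 [188.9 168.7] [403.9 247.4]
120 [193.  176.2] [396.6 247.4]
```

View pics/e.png

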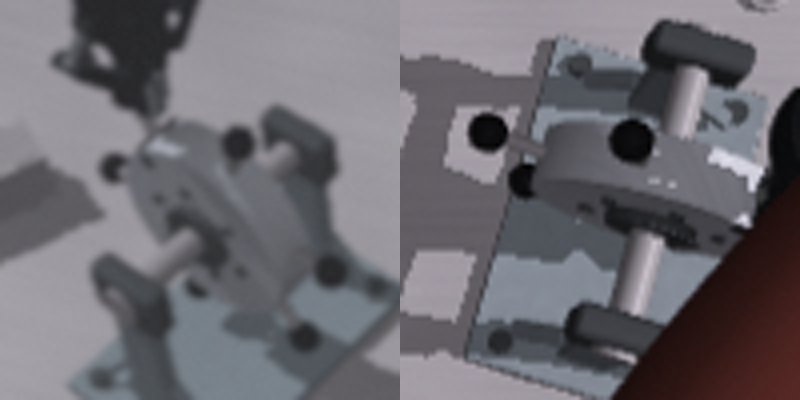

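The drum did turn. Knob0 is at about 41°, and the next knob is at about −19° (top pixel (358,220), scene pixel (219.5,160.5)). One-sided pushes lose contact at every stop, so I'll regrip at −19° with the tool turning along with the drum. That makes the grip rigid, and I can compare the forces both ways.

```bash
cat >> h.py <<'E'
from scipy.spatial.transform import Rotation as R
R0=R.from_euler("xyz",ORI,degrees=True)
def rad(a): a=np.radians(a); return np.sin(a)*U+np.cos(a)*Z
def rpose(a,dr=0.,lean=1.): # tool leaning with the drum
    return C+.11*rad(a)+(.054+dr)*rad(lean*a), (R.from_rotvec(A*np.radians(lean*a))*R0).as_euler("xyz",degrees=True)
def rot(a0,a1,vel,n,log,lean=1.):
    s=np.sign(a1-a0)
    for a in np.linspace(a0,a1,n+1)[1:]:
        p,e=rpose(a,GR,lean); robot.line_to(p,vel=vel,rotation=list(e)); o=robot.observe()
        log.append([o["time"],a,s,o["gripper_width"],*o["tool_pos"],*o["ft_force"],*o["torque"]])
GR=-.003
def ana(L,h=.2):
    L=np.array(L); out=[]
    for r in L:
        F,M=r[7:10],r[10:13]; n=rad(r[1]); g=C+.11*n
        t1=-np.cross(.11*n,F)@A; t2=-(np.cross(.11*n+h*n,F)+M)@A
        out.append([r[0],r[1],r[2],r[3]*1e3,t1,t2,F@n,M@A])
    return np.array(out)
E
python3 - <<'E'
from h import *
S=cv2.imread("pics/S2.png");T=cv2.imread("pics/T2.png")
X=tri([blob(T,(358,220)),blob(T,(321.5,218))],[blob(S,(219.5,160.5),4),blob(S,(242.5,192.5),4)])
for x in X: d=x+[0,0,.0023]-C; print(d@U,d@A,d@Z,np.degrees(np.arctan2(d@U,d@Z)))
for a in (-60,-45,-19,0,20,45,60):
    q=[robot.ik(*[list(v) for v in rpose(a,0,l)]) for l in (1.,.5)]
    print(a,[None if k is None else np.round(k) for k in q])
print(robot.observe()["q"].round())
E
```

```text
-0.03602493636020447 0.00016764178314823585 0.10266343839912204 -19.336138905737993
-0.10803668359178462 -0.00010697241733970913 0.021347108876197507 -78.82282905603716
-60 [array([  2.,  35.,  19., 105., -55., 126.]), array([ -7.,  14.,   5.,  88., -29., 102.])]
-45 [array([ -3.,  20.,  11.,  94., -43., 110.]), array([-11.,   9.,   4.,  88., -22.,  97.])]
-19 [array([-17.,   5.,   4.,  89., -19.,  90.]), array([-21.,   4.,   3.,  89.,  -9.,  86.])]
0 [array([-30.,   3.,   3.,  91.,   0.,  78.]), array([-30.,   3.,   3.,  91.,   0.,  78.])]
20 [array([-43.,   9.,   7.,  97.,  18.,  63.]), array([-38.,   5.,   5.,  93.,   9.,  69.])]
45 [array([-54.,  26.,  17., 111.,  34.,  43.]), array([-47.,  12.,   7.,  97.,  19.,  58.])]
60 [None, array([-51.,  18.,  10., 100.,  25.,  52.])]
[-34.   3.   2.  89.  -0.  73.]
```

Run:
```python
from h import *
p=np.array(robot.observe()["tool_pos"])
robot.line_to(p+[0,0,.05],vel=.2)
robot.set_gripper(.06)
pp,e=rpose(-19.1,.05); robot.move_pose(list(pp),list(e))
pp,e=rpose(-19.1,GR); robot.line_to(list(pp),vel=.12)
o=robot.observe();print(o["time"],o["ft_force"],o["torque"])
robot.set_gripper(0); o=robot.observe();print(o["time"],o["gripper_width"],o["ft_force"],o["torque"])
L=[]
try:
    rot(-19.1,5,.03,3,L); rot(5,-3,.02,2,L); rot(-3,5,.02,2,L)
finally: np.save("G1.npy",L)
print(ana(L).round(3))
```

```text
30.1833 [-0.36737432  0.62111047  0.11666041] [ 0.21212247 -0.0414975  -0.02722845]
30.6333 0.020890948271870945 [0.15513539 2.56467108 5.18714154] [ 0.26021551  0.20295242 -0.10691041]
[[ 3.1533e+01 -1.1067e+01  1.0000e+00  2.1235e+01 -9.1000e-02 -2.2000e-01
   6.3240e+00 -3.5000e-02]
 [ 3.2433e+01 -3.0330e+00  1.0000e+00  2.1082e+01 -8.8000e-02 -1.3900e-01
   5.8570e+00 -1.1000e-01]
 [ 3.3333e+01  5.0000e+00  1.0000e+00  2.1257e+01 -1.3200e-01 -1.5300e-01
   6.6470e+00 -2.2100e-01]
 [ 3.4042e+01  1.0000e+00 -1.0000e+00  2.0950e+01 -4.9900e-01 -6.2700e-01
   5.6880e+00 -7.8100e-01]
 [ 3.4750e+01 -3.0000e+00 -1.0000e+00  2.1215e+01 -4.5000e-01 -5.2600e-01
   6.4670e+00 -7.4400e-01]
 [ 3.5458e+01  1.0000e+00  1.0000e+00  2.1001e+01  1.9000e-02  6.5000e-02
   6.4300e+00 -1.2000e-02]
 [ 3.6167e+01  5.0000e+00  1.0000e+00  2.0995e+01  6.6000e-02  2.3200e-01
   6.8130e+00 -4.6000e-02]]
```

Run:
```python
from h import *
L=[]
try:
    rot(5,45,.04,4,L); rot(45,37,.02,2,L); rot(37,45,.02,2,L)
finally: np.save("G2.npy",L)
print(ana(L)[:,[0,1,2,4,5,6]].round(3))
```

```text
[[ 3.7017e+01  1.5000e+01  1.0000e+00 -3.0200e-01 -1.9800e-01  6.5720e+00]
 [ 3.7867e+01  2.5000e+01  1.0000e+00 -2.5500e-01  4.6000e-02  6.0300e+00]
 [ 3.8717e+01  3.5000e+01  1.0000e+00 -2.0700e-01  3.3700e-01  6.2920e+00]
 [ 3.9567e+01  4.5000e+01  1.0000e+00 -1.8400e-01  5.4900e-01  6.8890e+00]
 [ 4.0275e+01  4.1000e+01 -1.0000e+00 -1.7600e-01  3.8500e-01  7.4230e+00]
 [ 4.0983e+01  3.7000e+01 -1.0000e+00 -2.0100e-01  2.9500e-01  7.9350e+00]
 [ 4.1692e+01  4.1000e+01  1.0000e+00  6.7000e-02  6.2400e-01  6.3470e+00]
 [ 4.2400e+01  4.5000e+01  1.0000e+00  6.0000e-03  5.0000e-01  7.6510e+00]]
```

The grip is now rigid and the signal is clear: the pull is about +0.22 Nm at 1° and +0.08 Nm at 43°, so the bottom lies about 15° further on. I'll regrip the next knob at −15° and search both ways around the top, averaging the readings.

```bash
cat >> h.py <<'E'
def avg(n=6):
    W=[]
    for _ in range(n):
        o=robot.observe(); W.append(np.r_[o["ft_force"],o["torque"]]); robot.pause(.02)
    return np.mean(W,0)
E
python3 - <<'E'
from h import *
robot.set_gripper(.06)
p,e=rpose(45,.05); robot.line_to(list(p),vel=.2)
p,e=rpose(-15,.05); robot.move_pose(list(p),list(e))
S=robot.grab_frame("scene"); cv2.imwrite("pics/S3.png",S)
p,e=rpose(-15,GR); robot.line_to(list(p),vel=.12)
W0=avg(10); print(robot.observe()["time"],W0.round(2))
robot.set_gripper(0); o=robot.observe();print(o["time"],o["gripper_width"],ang(o))
D=[]
def go(a0,a1,n):
    for a in np.linspace(a0,a1,n+1)[1:]:
        p,e=rpose(a,GR); robot.line_to(list(p),vel=.025,rotation=list(e)); w=avg(5)-W0
        D.append([a,np.sign(a1-a0),-np.cross(.11*rad(a),w[:3])@A,w[:3]@rad(a),robot.observe()["gripper_width"]*1e3])
go(-15,19,5); go(19,-15,5)
np.save("D.npy",D); np.save("W0.npy",W0); print(np.round(D,3),robot.observe()["time"])
E
```

```text
44.9917 [-0.12  0.05  0.19  0.25 -0.07  0.  ]
45.4417 0.021238228794549712 -22.300767101351344
[[ -8.2     1.      0.217   6.074  20.835]
 [ -1.4     1.      0.257   5.585  20.828]
 [  5.4     1.      0.312   5.155  21.109]
 [ 12.2     1.      0.26    4.571  21.245]
 [ 19.      1.      0.329   4.092  20.854]
 [ 12.2    -1.     -0.076   6.459  20.729]
 [  5.4    -1.     -0.11    6.717  20.843]
 [ -1.4    -1.     -0.136   6.763  21.33 ]
 [ -8.2    -1.     -0.182   7.624  21.047]
 [-15.     -1.     -0.202   8.143  21.086]] 55.4417
```

Run:
```python
from h import *
W0=np.load("W0.npy"); D=list(map(list,np.load("D.npy")))
def go(a0,a1,n):
    for a in np.linspace(a0,a1,n+1)[1:]:
        p,e=rpose(a,GR); robot.line_to(list(p),vel=.025,rotation=list(e)); w=avg(5)-W0
        D.append([a,np.sign(a1-a0),-np.cross(.11*rad(a),w[:3])@A,w[:3]@rad(a),robot.observe()["gripper_width"]*1e3])
go(-15,-35,3); go(-35,-15,3)
np.save("D.npy",D); D=np.array(D); print(D[10:].round(3),robot.observe()["time"])
a,s,t=D[:,:3].T
c,r,*_=np.linalg.lstsq(np.c_[s,np.ones_like(a),a],t,rcond=None); print(c,r,-c[1]/c[2])
f=least_squares(lambda p:p[0]*s+p[1]*np.sin(np.radians(a-p[2]))-t,[.2,.35,-10]);print(f.x)
f=least_squares(lambda p:p[0]*s+.36*np.sin(np.radians(a-p[1]))-t,[.2,-10]);print(f.x)
```

```text
[[-21.667  -1.     -0.224   8.689  20.898]
 [-28.333  -1.     -0.246   9.049  21.175]
 [-35.     -1.     -0.267   9.919  21.078]
 [-28.333   1.      0.073   9.805  20.861]
 [-21.667   1.      0.118   9.158  20.919]
 [-15.      1.      0.191   8.662  20.949]] 61.3417
[0.18453435 0.0567308  0.00457712] [0.00749559] -12.394444345032664
[  0.1847364    0.26946901 -12.46085189]
[  0.17958924 -11.43440528]
```

Run:
```python
from h import *
p,e=rpose(-12.5,GR); robot.line_to(list(p),vel=.02,rotation=list(e)); robot.pause(.5)
o=robot.observe(); print(o["time"],o["gripper_width"],o["gripper_force"],o["qvel"].round(2))
print(robot.job_done())
```

```text
62.3417 0.02085012549039425 58.866668343544006 [ 0.05  0.02 -0.02  0.04  0.01  0.02]
the job is handed in; nothing more can be done
None
```

I turned the drum to where pushes both ways feel equal, which puts the heavy side straight down to within about 5° by my estimate, and handed it in at 62.3 s with the gripper closed on a knob at 59 N, holding it still; nothing was moved on purpose besides the drum, though I took no final picture to check the bystanders.

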